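# Load the job caddy with its colour-coded tool holders

## Task

Load the caddy for the next machining job: put each of the four tool holders with a red, blue, yellow or green ring into the bin of its own colour, set down gently (not dropped), standing upright with its foot flat on the bin's floor, never toppled. The two look-alikes with black rings are worn out: leave them standing where they are.

Things in the scene. Friction and masses are not known exactly. Their poses are not given: they have to be found in the camera images.
- holder_red_mid (a point): steel tool holder standing upright on its foot, 86 mm tall, 0.4 kg: foot 40 mm across, 8 mm high; straight round body 36 mm across, 8 to 70 mm up, its top 12 mm a red ring (from above, a red annulus round the 24 mm steel nose). Point on its axis 44 mm above the underside, a good grip height; z up the holder, yaw meaningless
- holder_blue_mid (a point): steel tool holder standing upright on its foot, 86 mm tall, 0.4 kg: foot 40 mm across, 8 mm high; straight round body 36 mm across, 8 to 70 mm up, its top 12 mm a blue ring (from above, a blue annulus round the 24 mm steel nose). Point on its axis 44 mm above the underside, a good grip height; z up the holder, yaw meaningless
- holder_yellow_mid (a point): steel tool holder standing upright on its foot, 86 mm tall, 0.4 kg: foot 40 mm across, 8 mm high; straight round body 36 mm across, 8 to 70 mm up, its top 12 mm a yellow ring (from above, a yellow annulus round the 24 mm steel nose). Point on its axis 44 mm above the underside, a good grip height; z up the holder, yaw meaningless
- holder_green_mid (a point): steel tool holder standing upright on its foot, 86 mm tall, 0.4 kg: foot 40 mm across, 8 mm high; straight round body 36 mm across, 8 to 70 mm up, its top 12 mm a green ring (from above, a green annulus round the 24 mm steel nose). Point on its axis 44 mm above the underside, a good grip height; z up the holder, yaw meaningless
- worn_a_mid (a point): worn-out look-alike: steel tool holder standing upright on its foot, 86 mm tall, 0.4 kg: foot 40 mm across, 8 mm high; straight round body 36 mm across, 8 to 70 mm up, its top 12 mm a black ring (from above, a black annulus round the 24 mm steel nose). Point on its axis 44 mm above the underside, a good grip height; z up the holder, yaw meaningless
- worn_b_mid (a point): worn-out look-alike: steel tool holder standing upright on its foot, 86 mm tall, 0.4 kg: foot 40 mm across, 8 mm high; straight round body 36 mm across, 8 to 70 mm up, its top 12 mm a black ring (from above, a black annulus round the 24 mm steel nose). Point on its axis 44 mm above the underside, a good grip height; z up the holder, yaw meaningless
- bin_red: shallow open red plastic bin fixed in the low grey caddy (walls 16 mm high, 96 x 344 mm), four bins in a row along y, 80 mm apart: 68 x 68 mm outside, 20 mm high, walls and floor 4 mm thick (60 x 60 mm inside). Origin at the centre of its underside, 4 mm above the table; z up, y along the row, x across it
- bin_blue: shallow open blue plastic bin fixed in the low grey caddy (walls 16 mm high, 96 x 344 mm), four bins in a row along y, 80 mm apart: 68 x 68 mm outside, 20 mm high, walls and floor 4 mm thick (60 x 60 mm inside). Origin at the centre of its underside, 4 mm above the table; z up, y along the row, x across it
- bin_yellow: shallow open yellow plastic bin fixed in the low grey caddy (walls 16 mm high, 96 x 344 mm), four bins in a row along y, 80 mm apart: 68 x 68 mm outside, 20 mm high, walls and floor 4 mm thick (60 x 60 mm inside). Origin at the centre of its underside, 4 mm above the table; z up, y along the row, x across it
- bin_green: shallow open green plastic bin fixed in the low grey caddy (walls 16 mm high, 96 x 344 mm), four bins in a row along y, 80 mm apart: 68 x 68 mm outside, 20 mm high, walls and floor 4 mm thick (60 x 60 mm inside). Origin at the centre of its underside, 4 mm above the table; z up, y along the row, x across it
There are look-alikes about, which are no part of the job. Leave any pink look-alike of the part that bears worn_a_mid alone.

How it is judged:
By the outcome, as a careful person would: the job done as asked, in the order asked, and still so for the second after the job is handed in, with the robot touching nothing.
It also fails if it takes over 102 s, if anything falls off the work surface, if the arm or the gripper's body presses on something with over 40 N, if the wrist force passes 120 N, or if a joint passes its speed limit or range.

## Robot

A 6-joint arm with a two-finger parallel gripper is mounted at the origin on the work surface. World frame = base frame: x ahead of the robot, y to its left, z up, the work surface at z = 0. Lengths are in m, angles in rad, forces in N, time in s.
With the tool pointing down it reaches from about 0.35 to 0.775 m from the base axis. Payload 7.3 kg.
Tool frame: the origin (TCP) lies between the finger pads; the fingertips stand 17 mm ahead of it and the grasp point (between the pads) lies 2 mm behind it; z points along the fingers, y is the line along which they close (so a half turn about z gives the same grasp; the last joint's range is limited). The gripper opens to 92 mm and grips with 3 to 60 N. Pads are 19 mm wide; open, the fingers measure 130 mm over their backs; the gripper's body (75 mm by 190 mm) begins 47 mm behind the grasp point.
Start: joints at [-1.363, 0.342, 1.524, -0, 1.275, -0.146], TCP at [0.182, -0.492, 0.244] pointing down, gripper open.
Joint ranges: [-2.53, 2.53], [-0.77, 2.02], [0.04, 2.7], [-1, 4.14], [0.28, 2.66], [-3.11, 3.11]. Speed limits (rad/s): [2.57, 2.57, 3.14, 3.14, 3.14, 3.14].

## Interface

Orientations are given as [roll, pitch, yaw] about the fixed x, y, z axes, in that order (R = Rz(yaw) Ry(pitch) Rx(roll)).
In Python, from cell import robot, optics gives the robot as it stands.
- The arm moves only by the tool play_rows, never from a script. Its argument "rows" is a list of rows, each a list of 7 numbers: the shift along the tool's x, y, z in cm, then the turn, a rotation vector about the tool's x, y, z in rad, then the opening, from 0 (shut) to 1 (fully open). In form: [[tx, ty, tz, wx, wy, wz, grip], ...]. A call has 1 to 20 rows; each row is the pose to reach, as a shift and turn from the pose commanded when the call began, along the tool's axes at that moment; what a row does not reach only later rows make up. A row lasts 1/10 s, in which the tool goes at most 50 mm and 8.59 degrees, less where a joint would pass 70% of its speed; a pose out of reach is approached as far as the arm can. A call with a gripper value outside its range is refused whole. The fingers move at their own pace and stop on an object; "squeeze" is the grip in N (left out, the last holds). Time passes only in rows, so rows that repeat a pose let the fingers close. It gives the time, the measured TCP pose, the force, the opening and the grip force at its end, in the units of the state.
- robot.observe(): the state, without advancing time (a new reading comes with each control period).
- optics.read_camera(name): name is "side" or "top" or "wrist"; returns (picture, depth): 400x640x3 uint8, red, green, blue; 400x640 float32, m along the optical axis (not along the pixel's ray), 0 where there is no reading.
- optics.camera_model(name): a dict with "fx", "fy", "cx", "cy" (pixels), "origin" and "rotation" of the camera in the world; the wrist camera has in their place "tool_from_camera" (4x4, takes a point from camera to tool coordinates, whose origin is the TCP and whose axes are the flange's). Camera axes: x right, y up, looking along -z (the intrinsics and any distortion apply to the point x, -y, -z); pixel columns grow to the right and rows downward; lengths in m; the calibration is good to about 2 mm. A picture is of the moment at which its call begins: read the wrist's pose just before it. camera_model takes no time and is no camera call.
- robot.hand_in(): hands the job in; it is judged then, once.
The state is a dict: "time": time; "qpos": joint angles; "qvel": joint speeds; "joint_efforts": joint torques, N m; "tool_pos": TCP position; "tool_rot": TCP orientation; "contact_force": force on the tool from outside, world axes, zero at the start; "torque": the same for the moment, N m; "opening": finger opening in m; "grip_force": force on a finger pad.
Only numpy, scipy, OpenCV 4.12 (cv2) and the standard library are available. Lean on these libraries where they do the work, as an engineer would, in place of code of your own. Each camera call takes 0.05 s, during which the arm holds its last target. There are 200 camera calls.

## Working session

There is one attempt and no reset: what is moved stays moved. The work goes in short steps, Python scripts to look and compute and a tool call to move; the robot and the scene stay as the last step left them, time stands still between calls to the robot, and variables do not carry over. Pictures are saved under pics/ and viewed, at most 14 in all, crops included, and the job is handed in when it is done.

Besides the shell and the picture viewer there is one more tool, called after "Request:" in YAML: its name, and indented under it one key for each argument. play_rows: Moves the arm, as the interface text tells. Its arguments: {"type":"object","properties":{"rows":{"type":"array"},"squeeze":{"type":"number"}},"required":["rows"]}

```bash
mkdir -p pics; ls; python3 - <<'E'
from cell import robot, optics
import cv2, numpy as np
s=robot.observe(); print({k:np.round(v,3) for k,v in s.items()})
for n in("top","side"):
    p,d=optics.read_camera(n); cv2.imwrite(f"pics/{n}0.png",p[:,:,::-1]); np.savez(f"{n}0.npz",p=p,d=d); print(n,optics.camera_model(n))
print(optics.camera_model("wrist"))
E
```

```text
pics
{'time': np.float64(0.0), 'qpos': array([-1.363,  0.343,  1.525,  0.   ,  1.275, -0.146]), 'qvel': array([ 0.   , -0.001, -0.   ,  0.002,  0.001,  0.   ]), 'joint_efforts': array([-1.0000e-03, -4.3125e+01, -2.4422e+01,  7.2000e-02,  5.6000e-02,
       -0.0000e+00]), 'tool_pos': array([ 0.182, -0.492,  0.243]), 'tool_rot': array([-3.14 , -0.   ,  0.354]), 'contact_force': array([-0.151,  0.115, -0.088]), 'torque': array([-0.009,  0.013,  0.002]), 'grip_force': np.float64(0.0), 'opening': np.float64(0.092)}
top {'fx': 387.47365830493794, 'fy': 387.47365830493794, 'cx': 319.7871740925275, 'cy': 194.32428796928494, 'origin': array([ 0.42500145, -0.01187027,  0.9642864 ]), 'rotation': array([ 0.09801746,  0.02685979, -1.58741751])}
side {'fx': 405.0428171561332, 'fy': 405.0428171561332, 'cx': 320.8529547905715, 'cy': 197.38108011838128, 'origin': array([0.18910843, 0.55768546, 0.86304588]), 'rotation': array([ 0.68732126,  0.01130456, -2.64523284])}
{'fx': 325.30780977924803, 'fy': 325.30780977924803, 'cx': 320.17375840162623, 'cy': 197.92463782435786, 'tool_from_camera': array([[-3.12500490e-04,  9.51636652e-01,  3.07225626e-01,
         8.39857811e-02],
       [ 9.99999948e-01,  3.22493832e-04,  1.82391154e-05,
         3.63606450e-04],
       [-8.17213585e-05,  3.07225615e-01, -9.51636703e-01,
        -1.40626504e-01],
       [ 0.00000000e+00,  0.00000000e+00,  0.00000000e+00,
         1.00000000e+00]])}
```

View pics/top0.png

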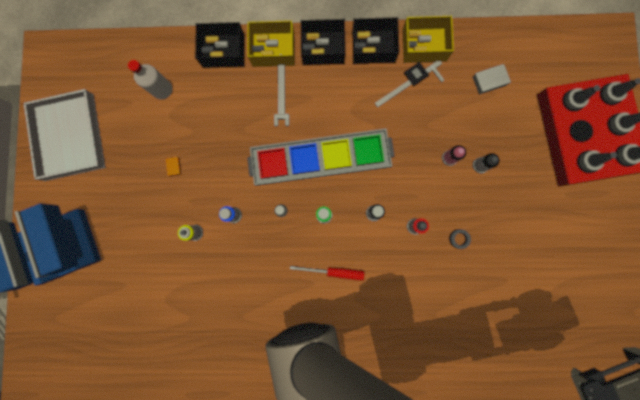

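View pics/side0.png

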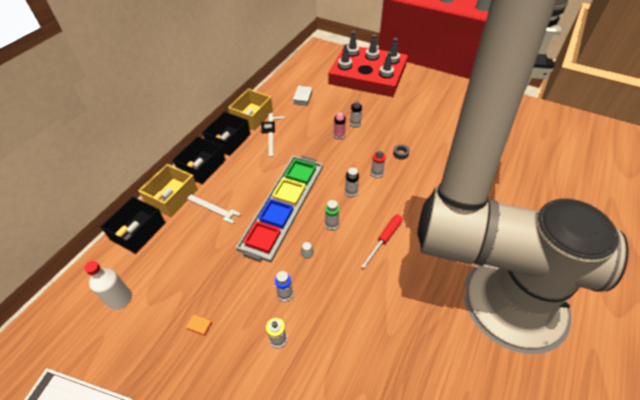

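Top view: yellow (187,232), blue (228,214), green (324,214), red (419,226). The black ones are at (377,212) and (488,160), the pink look-alike is at (456,153), and the bins run red, blue, yellow, green at (272,163) to (369,150). There is also a small steel stub at (280,210) and a loose ring at (459,239), neither part of the job. Next I'll measure from both views and enlarge the crop.

```bash
cat > h.py <<'E'
import numpy as np, cv2
from scipy.spatial.transform import Rotation as R
from cell import robot, optics
def cam(n, s=None):
    m=optics.camera_model(n)
    if n!="wrist": return m, R.from_euler('xyz',m["rotation"]).as_matrix(), np.array(m["origin"])
    Rt=R.from_euler('xyz',s["tool_rot"]).as_matrix(); T=m["tool_from_camera"]
    return m, Rt@T[:3,:3], Rt@T[:3,3]+s["tool_pos"]
def ray(c,u,v):
    m,Rm,o=c
    d=np.stack([(np.asarray(u)-m["cx"])/m["fx"],-(np.asarray(v)-m["cy"])/m["fy"],-np.ones_like(np.asarray(u,float))],-1)
    return d@Rm.T
def onplane(c,u,v,z):
    d=ray(c,u,v); return c[2]+d*((z-c[2][2])/d[...,2])[...,None]
def cloud(c,dep):
    v,u=np.mgrid[:dep.shape[0],:dep.shape[1]]; P=c[2]+ray(c,u,v)*dep[...,None]; P[dep<=0]=np.nan; return P
def tri(c1,p1,c2,p2):
    A=[];b=[]
    for c,p in((c1,p1),(c2,p2)):
        d=ray(c,*p); d=d/np.linalg.norm(d); M=np.eye(3)-np.outer(d,d); A.append(M); b.append(M@c[2])
    x=np.linalg.lstsq(np.vstack(A),np.hstack(b),rcond=None); return x[0], float(np.sqrt(x[1][0])) if len(x[1]) else 0
HUE={"red":[(0,8),(172,180)],"blue":[(105,130)],"yellow":[(22,35)],"green":[(45,85)]}
def mask(p,name):
    h=cv2.cvtColor(p,cv2.COLOR_RGB2HSV); m=np.zeros(p.shape[:2],np.uint8)
    for a,b in HUE[name]: m|=cv2.inRange(h,(a,140,70),(b,255,255))
    return m
def blobs(p,name,amin=15):
    n,l,st,ce=cv2.connectedComponentsWithStats(mask(p,name))
    return [(ce[i],st[i,4],l==i) for i in range(1,n) if st[i,4]>=amin]
E
python3 - <<'E'
from h import *
D={n:np.load(n+"0.npz") for n in("top","side")}; C={n:cam(n) for n in D}
P={n:cloud(C[n],D[n]['d']) for n in D}
for n in D:
  for k in HUE:
    for c,a,l in blobs(D[n]['p'],k):
      q=P[n][l]; print(n,k,np.round(c,1),a,np.round(np.nanmedian(q,0),3),'ztop',np.round(np.nanmax(q[:,2]),3))
p=D['top']['p'][130:255,165:505]
cv2.imwrite("pics/c1.png",cv2.resize(p,(800,294),interpolation=cv2.INTER_CUBIC)[:,:,::-1])
# all upright bits 
z=P['top'][...,2]; m=((z>.055)&(z<.1)).astype(np.uint8)
n,l,st,ce=cv2.connectedComponentsWithStats(m)
for i in range(1,n):
  if 20<st[i,4]<600: print('tall',np.round(ce[i],1),st[i,4],np.round(np.nanmean(P['top'][l==i],0),3),np.round(np.nanmax(z[l==i]),3))
E
```

```text
top red [133.5  65.3] 123 [0.801 0.417 0.15 ] ztop 0.155
top red [592.2 129.1] 5306 [ 0.657 -0.638  0.051] ztop 0.136
top red [272.1 162.7] 736 [0.601 0.131 0.01 ] ztop 0.03
top red [420.2 225.5] 147 [ 0.436 -0.216  0.071] ztop 0.082
top red [345.7 273.5] 370 [ 0.327 -0.047  0.024] ztop 0.031
top blue [304.  158.3] 714 [0.611 0.05  0.009] ztop 0.029
top blue [ 41.1 240.1] 1339 [0.419 0.604 0.15 ] ztop 0.155
top blue [231.  214.5] 51 [0.469 0.217 0.069] ztop 0.074
top blue [ 80.2 236.6] 289 [0.427 0.596 0.03 ] ztop 0.034
top blue [ 21.4 242.7] 36 [0.413 0.744 0.03 ] ztop 0.1
top blue [  3.7 275. ] 251 [0.344 0.682 0.15 ] ztop 0.153
top blue [ 33.6 275.2] 72 [0.327 0.708 0.03 ] ztop 0.096
top blue [ 66.2 271. ] 46 [0.345 0.623 0.03 ] ztop 0.103
top yellow [428.6  37.5] 1338 [ 0.912 -0.272  0.019] ztop 0.066
top yellow [270.8  41.7] 1322 [0.916 0.13  0.018] ztop 0.064
top yellow [363.3  33.3] 63 [ 0.929 -0.105  0.019] ztop 0.024
top yellow [312.7  34.5] 52 [0.93  0.022 0.019] ztop 0.024
top yellow [211.6  37.6] 60 [0.929 0.285 0.019] ztop 0.025
top yellow [368.3  49.3] 62 [ 0.886 -0.117
[... 1462 characters left out ...]

tall [613.   92.7] 410 [ 0.737 -0.674  0.074] 0.1
tall [574.5  99.7] 383 [ 0.722 -0.585  0.074] 0.1
tall [620.5 123.5] 426 [ 0.664 -0.685  0.074] 0.1
tall [580.6 129.9] 224 [ 0.655 -0.605  0.056] 0.059
tall [457.  152.7] 219 [ 0.603 -0.308  0.074] 0.089
tall [627.8 154.6] 414 [ 0.591 -0.695  0.073] 0.1
tall [589.3 161.4] 396 [ 0.577 -0.607  0.074] 0.1
tall [489.9 160.7] 228 [ 0.583 -0.382  0.074] 0.09
tall [ 68.9 237.3] 183 [0.424 0.592 0.079] 0.1
tall [376.1 211.5] 194 [ 0.471 -0.117  0.078] 0.091
tall [226.8 213.9] 205 [0.472 0.226 0.077] 0.09
tall [323.  213.9] 186 [0.467 0.004 0.078] 0.09
tall [420.  225.8] 213 [ 0.437 -0.216  0.075] 0.09
tall [185.9 232.5] 218 [0.43  0.322 0.073] 0.089
```

View pics/c1.png

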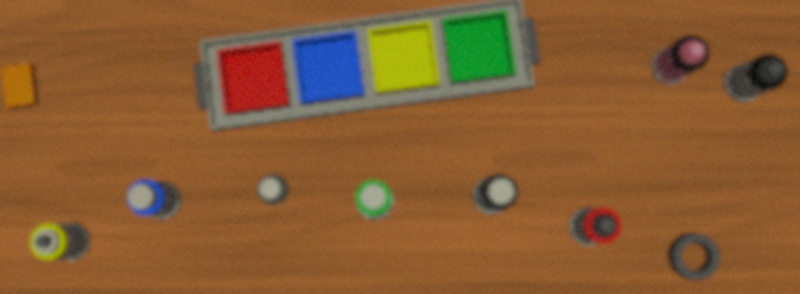

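All four coloured holders and the bins are unique. At (419,226) a red ring surrounds a dark nose, and both black ones and the pink one stay where they are. The heights agree with the text: rings about 0.070, noses about 0.088, bin floors about 0.010. I'll go over the red holder with the fingers closing across the bin row (yaw 1.688), then check with the wrist camera.

Request:
play_rows:
  rows:
    - [8.4,-4.2,1,0,0,-0.33,1]
    - [16.8,-8.5,2,0,0,-0.67,1]
    - [25.1,-12.7,3,0,0,-1.0,1]
    - [33.5,-17,4,0,0,-1.334,1]
    - [33.5,-17,4,0,0,-1.334,1]
    - [33.5,-17,4,0,0,-1.334,1]
    - [33.5,-17,4,0,0,-1.334,1]
    - [33.5,-17,4,0,0,-1.334,1]
    - [33.5,-17,4,0,0,-1.334,1]
    - [33.5,-17,4,0,0,-1.334,1]
    - [33.5,-17,4,0,0,-1.334,1]
    - [33.5,-17,4,0,0,-1.334,1]
    - [33.5,-17,4,0,0,-1.334,1]
    - [33.5,-17,4,0,0,-1.334,1]

```text
time: 1.5
tool_pos: [0.437, -0.2174, 0.2038]
tool_rot: [3.142, 0.0, 1.686]
contact_force: [0.8, -0.3, -0.2]
opening: 0.0919
grip_force: 0.0
```

```bash
cat > w.py <<'E'
from h import *
import sys
k,fn=sys.argv[1:3]
s=robot.observe(); p,d=optics.read_camera("wrist"); cv2.imwrite(f"pics/{fn}.png",p[:,:,::-1])
c=cam("wrist",s); P=cloud(c,d); print("t",round(float(s["time"]),2),np.round(s["tool_pos"],4),np.round(s["tool_rot"],3))
for ce,a,l in blobs(p,k,60):
    m,_=max(((x,cv2.contourArea(x)) for x in cv2.findContours(l.astype(np.uint8),cv2.RETR_EXTERNAL,cv2.CHAIN_APPROX_NONE)[0]),key=lambda t:t[1])
    q=P[l]; print(k,np.round(ce,1),a,'med',np.round(np.nanmedian(q,0),4))
    z=P[...,2]; f=cv2.dilate(l.astype(np.uint8),np.ones((9,9)))>0
    f=cv2.fillPoly(f.astype(np.uint8),[m],1)>0
    n=f&(z>.078)&(z<.095); r=l&(z>.064)&(z<.075)
    for nm,g in(("nose",n),("ringtop",r)):
        if g.sum()>20:
            mm=np.argwhere(g); 
            cc,rad=cv2.minEnclosingCircle(P[g][:,:2].astype(np.float32)*1000)
            print('  ',nm,g.sum(),np.round(np.mean(P[g],0),4),'circle mm',np.round(cc,1),round(rad,1))
E
python3 w.py red w1
```

```text
t 1.5 [ 0.437  -0.2174  0.2038] [3.142 0.    1.686]
red [210.5  12.7] 807 med [ 0.3251 -0.0788  0.0228]
red [319.  189.5] 778 med [ 0.4359 -0.2132  0.0694]
   nose 438 [ 0.4365 -0.216   0.0828] circle mm [ 436.7 -217.2] 10.7
   ringtop 675 [ 0.4363 -0.2145  0.0694] circle mm [ 436.4 -217.4] 17.9
```

View pics/w1.png

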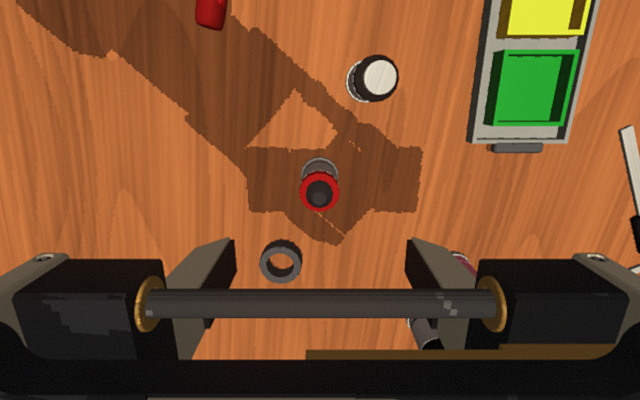

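The wrist view shows the red ring at (319,190), and its axis is at (0.4366, -0.2173), directly below the TCP. Descending and gripping.

Request:
play_rows:
  rows:
    - [0,0,4,0,0,0,1]
    - [0,0,8,0,0,0,1]
    - [0,0,12,0,0,0,1]
    - [0,0,14.5,0,0,0,1]
    - [0,0,16,0,0,0,1]
    - [0,0,16.1,0,0,0,1]
    - [0,0,16.1,0,0,0,0.3]
    - [0,0,16.1,0,0,0,0.3]
    - [0,0,16.1,0,0,0,0.3]
    - [0,0,16.1,0,0,0,0.3]
    - [0,0,16.1,0,0,0,0.3]
    - [0,0,16.1,0,0,0,0.3]
  squeeze: 25

```text
time: 2.75
tool_pos: [0.4374, -0.217, 0.043]
tool_rot: [3.141, 0.0, 1.688]
contact_force: [-1.1, 0.0, 0.6]
opening: 0.0482
grip_force: 0.0
```

```bash
python3 - <<'E'
from h import *
D={n:np.load(n+"0.npz") for n in("top","side")}; C={n:cam(n) for n in D}
r={}
for n in D:
  z=cloud(C[n],D[n]['d'])
  for k in HUE:
    for ce,a,l in blobs(D[n]['p'],k,400):
      q=np.nanmedian(z[l],0)
      if not(.58<q[0]<.65 and abs(q[1])<.2): continue
      ct=max(cv2.findContours(l.astype(np.uint8),cv2.RETR_EXTERNAL,cv2.CHAIN_APPROX_NONE)[0],key=cv2.contourArea)
      b=onplane(C[n],ct[:,0,0],ct[:,0,1],.024)
      (cx,cy),wh,an=cv2.minAreaRect((b[:,:2]*1000).astype(np.float32))
      fl=z[l][np.hypot(*(z[l][:,:2]-[cx/1e3,cy/1e3]).T)<.02]
      print(n,k,np.round((cx,cy),1),np.round(wh,1),round(an,1),'floor z',np.round(np.nanmedian(fl[:,2]),4))
# local table height by depth
  for (x,y) in((.52,-.2),(.52,.25)):
    g=np.hypot(z[...,0]-x,z[...,1]-y)<.02; print(n,'table',np.nanmedian(z[g][:,2]).round(4))
E
```

```text
top red [598.7 128.1] [68.  67.2] 7.0 floor z 0.0084
top blue [608.   49.3] [67.9 65.1] 7.0 floor z 0.0086
top yellow [617.5 -30.1] [69.  66.6] 6.5 floor z 0.0087
top green [ 625.9 -108.6] [66.4 65.6] 7.0 floor z 0.009
top table 0.001
top table 0.0007
side red [596.7 135.1] [74.6 76.3] 7.2 floor z 0.0082
side blue [606.1  56.8] [73.9 74.4] 6.4 floor z 0.0084
side yellow [615.5 -26.5] [73.5 74.8] 6.7 floor z 0.0087
side green [ 624.5 -102.7] [70.5 75.3] 6.9 floor z 0.0085
side table 0.0004
side table 0.0002
```

The fingers are still closing, so I'll hold the pose.

Request:
play_rows:
  rows:
    - [0,0,0,0,0,0,0.3]
    - [0,0,0,0,0,0,0.3]
    - [0,0,0,0,0,0,0.3]
    - [0,0,0,0,0,0,0.3]
    - [0,0,0,0,0,0,0.3]

```text
time: 3.25
tool_pos: [0.4369, -0.2169, 0.0427]
tool_rot: [-3.141, -0.0, 1.688]
contact_force: [-3.1, -0.9, 3.5]
opening: 0.0358
grip_force: 25.0
```

Request:
play_rows:
  rows:
    - [0,0,-1,0,0,0,0.3]
    - [0,0,-3,0,0,0,0.3]
    - [0,0,-6,0,0,0,0.3]
    - [0,0,-9,0,0,0,0.3]
    - [0,0,-12,0,0,0,0.3]
    - [1,0.6,-13,0,0,0,0.3]
    - [3,1.9,-13,0,0,0,0.3]
    - [6,3.7,-13,0,0,0,0.3]
    - [9.5,5.9,-13,0,0,0,0.3]
    - [13,8.1,-13,0,0,0,0.3]
    - [16.5,10.3,-13,0,0,0,0.3]
    - [20,12.4,-13,0,0,0,0.3]
    - [23.5,14.6,-13,0,0,0,0.3]
    - [27,16.8,-13,0,0,0,0.3]
    - [30,18.6,-13,0,0,0,0.3]
    - [31.7,19.7,-13,0,0,0,0.3]
    - [32.4,20.1,-13,0,0,0,0.3]
    - [32.4,20.1,-13,0,0,0,0.3]
    - [32.4,20.1,-13,0,0,0,0.3]

```text
time: 5.15
tool_pos: [0.5984, 0.1277, 0.172]
tool_rot: [-3.14, 0.0, 1.688]
contact_force: [0.3, -0.5, -3.3]
opening: 0.0359
grip_force: 25.0
```

```bash
python3 w.py red w2; python3 w.py green w2b;python3 w.py blue w2c
```

```text
t 5.15 [0.5984 0.1277 0.172 ] [-3.14   0.     1.688]
red [320.5 178.6] 5090 med [0.5979 0.1337 0.0079]
red [320.2 274.1] 1836 med [0.5973 0.1415 0.1981]
red [289.9 325.3] 144 med [0.5872 0.1167 0.1989]
red [350.7 325.1] 144 med [0.6127 0.121  0.199 ]
t 5.2 [0.5985 0.1273 0.1723] [-3.14   0.     1.687]
t 5.25 [0.5987 0.1272 0.1726] [-3.141  0.     1.686]
blue [162.2  42.5] 893 med [0.4803 0.2292 0.0696]
   nose 277 [0.4764 0.2324 0.0838] circle mm [472.3 230.4] 12.3
   ringtop 869 [0.4787 0.2298 0.0695] circle mm [472.1 230.4] 17.9
```

View pics/w2.png

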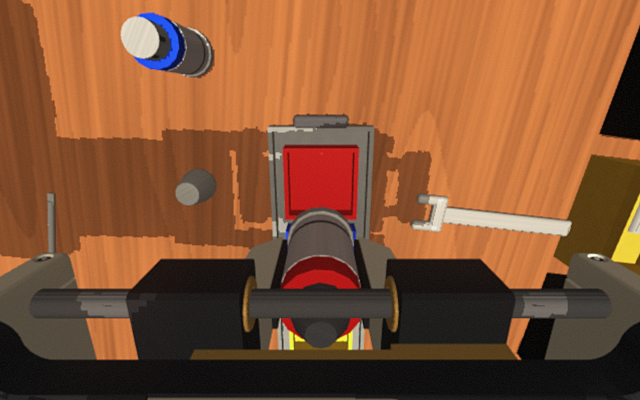

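The held red holder is laterally centred on the red bin (column 320). The bin's far rim is at row 147, so the bin centre lies 2–4 mm further along tool x. I'll correct by 0.25 cm and lower to just above the floor.

Request:
play_rows:
  rows:
    - [0.25,0,2,0,0,0,0.3]
    - [0.25,0,5,0,0,0,0.3]
    - [0.25,0,8,0,0,0,0.3]
    - [0.25,0,10,0,0,0,0.3]
    - [0.25,0,11.2,0,0,0,0.3]
    - [0.25,0,11.7,0,0,0,0.3]
    - [0.25,0,11.9,0,0,0,0.3]
    - [0.25,0,12.0,0,0,0,0.3]
    - [0.25,0,12.1,0,0,0,0.3]

```text
time: 6.2
tool_pos: [0.5995, 0.1308, 0.0528]
tool_rot: [3.14, 0.0, 1.688]
contact_force: [1.8, 0.5, -3.8]
opening: 0.0355
grip_force: 25.0
```

Request:
play_rows:
  rows:
    - [0,0,0.05,0,0,0,0.3]
    - [0,0,0.1,0,0,0,0.3]
    - [0,0,0.1,0,0,0,0.3]

```text
time: 6.5
tool_pos: [0.5989, 0.1308, 0.0509]
tool_rot: [3.141, 0.0, 1.688]
contact_force: [-0.5, 0.4, -3.6]
opening: 0.0357
grip_force: 25.0
```

Request:
play_rows:
  rows:
    - [0,0,0.03,0,0,0,0.3]
    - [0,0,0.06,0,0,0,0.3]
    - [0,0,0.06,0,0,0,0.3]

```text
time: 6.8
tool_pos: [0.5989, 0.1308, 0.0508]
tool_rot: [3.141, 0.0, 1.688]
contact_force: [-2.7, -0.1, 3.8]
opening: 0.0357
grip_force: 25.0
```

Contact (3.8 N up). Release, lift, and go over blue.

Request:
play_rows:
  rows:
    - [0,0,0,0,0,0,0.6]
    - [0,0,0,0,0,0,0.7]
    - [0,0,0,0,0,0,0.8]
    - [0,0,0,0,0,0,0.8]
    - [0,0,-2,0,0,0,0.8]
    - [0,0,-5,0,0,0,0.9]
    - [0,0,-9,0,0,0,1]
    - [0,0,-13,0,0,0,1]
    - [2,-2,-15,0,0,0,1]
    - [5,-5,-15,0,0,0,1]
    - [8.5,-8.5,-15,0,0,0,1]
    - [10.8,-10.8,-15,0,0,0,1]
    - [11.4,-11.4,-15,0,0,0,1]
    - [11.4,-11.4,-15,0,0,0,1]
    - [11.4,-11.4,-15,0,0,0,1]

```text
time: 8.3
tool_pos: [0.4733, 0.2302, 0.2002]
tool_rot: [3.141, 0.0, 1.688]
contact_force: [-0.0, 0.6, 0.9]
opening: 0.0918
grip_force: 0.0
```

```bash
python3 w.py blue w3
```

```text
t 8.3 [0.4733 0.2302 0.2002] [3.141 0.    1.688]
blue [317.6 184.7] 488 med [0.4699 0.2394 0.0694]
   nose 273 [0.4715 0.2339 0.0846] circle mm [471.6 231.1] 12.1
   ringtop 480 [0.4707 0.2377 0.0694] circle mm [471.2 231. ] 17.8
blue [408.7 333.8] 1450 med [0.606  0.0436 0.0076]
```

Request:
play_rows:
  rows:
    - [0.1,-0.15,4,0,0,0,1]
    - [0.1,-0.15,8,0,0,0,1]
    - [0.1,-0.15,12,0,0,0,1]
    - [0.1,-0.15,14.5,0,0,0,0.9]
    - [0.1,-0.15,15.6,0,0,0,0.7]
    - [0.1,-0.15,15.7,0,0,0,0.5]
    - [0.1,-0.15,15.7,0,0,0,0.3]
    - [0.1,-0.15,15.7,0,0,0,0.3]
    - [0.1,-0.15,15.7,0,0,0,0.3]
    - [0.1,-0.15,15.7,0,0,0,0.3]
    - [0.1,-0.15,15.7,0,0,0,0.3]
    - [0.1,-0.15,15.7,0,0,0,0.3]
    - [0.1,-0.15,15.7,0,0,0,0.3]
    - [0.1,-0.15,15.7,0,0,0,0.3]

```text
time: 9.75
tool_pos: [0.471, 0.2316, 0.0438]
tool_rot: [3.141, -0.0, 1.688]
contact_force: [-0.8, 0.2, 5.6]
opening: 0.0354
grip_force: 25.0
```

Request:
play_rows:
  rows:
    - [0,0,-1,0,0,0,0.3]
    - [0,0,-3,0,0,0,0.3]
    - [0,0,-6,0,0,0,0.3]
    - [0,0,-9,0,0,0,0.3]
    - [0,0,-12,0,0,0,0.3]
    - [-0.6,0.4,-13,0,0,0,0.3]
    - [-2.5,1.5,-13,0,0,0,0.3]
    - [-5.5,3.2,-13,0,0,0,0.3]
    - [-9,5.3,-13,0,0,0,0.3]
    - [-12.5,7.4,-13,0,0,0,0.3]
    - [-16,9.4,-13,0,0,0,0.3]
    - [-18.5,10.9,-13,0,0,0,0.3]
    - [-19.5,11.5,-13,0,0,0,0.3]
    - [-19.5,11.5,-13,0,0,0,0.3]
    - [-19.5,11.5,-13,0,0,0,0.3]
    - [-19.5,11.5,-11,0,0,0,0.3]
    - [-19.5,11.5,-8,0,0,0,0.3]
    - [-19.5,11.5,-5,0,0,0,0.3]
    - [-19.5,11.5,-2.5,0,0,0,0.3]
    - [-19.5,11.5,-2,0,0,0,0.3]

```text
time: 11.75
tool_pos: [0.6046, 0.0529, 0.0601]
tool_rot: [-3.135, -0.001, 1.69]
contact_force: [-0.3, 0.8, -2.7]
opening: 0.0355
grip_force: 25.0
```

```bash
python3 w.py blue w4
```

```text
t 11.75 [0.6046 0.0529 0.0601] [-3.135e+00 -1.000e-03  1.690e+00]
blue [326.7 204.6] 5096 med [0.6082 0.0721 0.0089]
blue [320.1 273.8] 1739 med [0.6036 0.0662 0.0852]
   nose 1724 [0.6039 0.0654 0.0843] circle mm [604.7  59.4] 18.0
```

View pics/w4.png

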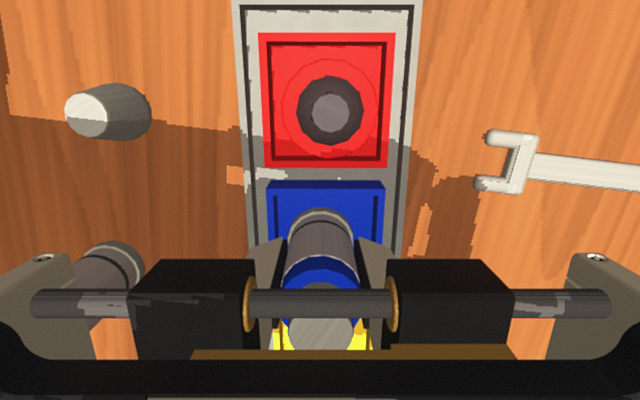

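Red stands upright in its bin at (331,108). Blue is over its own bin and still settling. Continuing down.

Request:
play_rows:
  rows:
    - [0,0,0,0,0,0,0.3]
    - [0,0,0,0,0,0,0.3]
    - [0,0,0.4,0,0,0,0.3]
    - [0,0,0.8,0,0,0,0.3]
    - [0,0,1.0,0,0,0,0.3]
    - [0,0,1.1,0,0,0,0.3]
    - [0,0,1.1,0,0,0,0.3]

```text
time: 12.5
tool_pos: [0.6076, 0.0512, 0.052]
tool_rot: [-3.141, 0.0, 1.688]
contact_force: [-0.7, -0.5, -2.9]
opening: 0.0354
grip_force: 25.0
```

Request:
play_rows:
  rows:
    - [0,0,0.05,0,0,0,0.3]
    - [0,0,0.1,0,0,0,0.3]
    - [0,0,0.1,0,0,0,0.3]

```text
time: 12.8
tool_pos: [0.6077, 0.0512, 0.0518]
tool_rot: [3.141, 0.0, 1.688]
contact_force: [-4.0, -0.3, 4.2]
opening: 0.036
grip_force: 25.0
```

Request:
play_rows:
  rows:
    - [0,0,0,0,0,0,0.6]
    - [0,0,0,0,0,0,0.7]
    - [0,0,0,0,0,0,0.8]
    - [0,0,0,0,0,0,0.8]
    - [0,0,-2,0,0,0,0.8]
    - [0,0,-5,0,0,0,0.9]
    - [0,0,-9,0,0,0,1]
    - [0,0,-13,0,0,0,1]
    - [-0.5,-2,-15,0,0,0,1]
    - [-1,-5.5,-15,0,0,0,1]
    - [-2,-9.5,-15,0,0,0,1]
    - [-2.8,-13,-15,0,0,0,1]
    - [-3,-14.5,-15,0,0,0,1]
    - [-3,-14.5,-15,0,0,0,1]
    - [-3,-14.5,-15,0,0,0,1]
    - [-3,-14.5,-15,0,0,0,1]

```text
time: 14.4
tool_pos: [0.4682, 0.0046, 0.2012]
tool_rot: [3.141, 0.0, 1.688]
contact_force: [0.3, 0.4, -0.2]
opening: 0.092
grip_force: 0.0
```

```bash
python3 w.py green w5
```

```text
t 14.4 [0.4682 0.0046 0.2012] [3.141 0.    1.688]
green [318.8 185.2] 440 med [0.466  0.0133 0.0695]
   nose 266 [0.4674 0.0084 0.0846] circle mm [467.3   5.3] 12.2
   ringtop 433 [0.4667 0.0118 0.0695] circle mm [467.3   5.1] 17.7
green [470.8 266. ] 69 med [ 0.6473 -0.0736  0.0232]
```

Green's axis is at (0.4673, 0.0052), within 1 mm of the TCP.

Request:
play_rows:
  rows:
    - [0.1,-0.1,4,0,0,0,1]
    - [0.1,-0.1,8,0,0,0,1]
    - [0.1,-0.1,12,0,0,0,1]
    - [0.1,-0.1,14.5,0,0,0,0.9]
    - [0.1,-0.1,15.7,0,0,0,0.7]
    - [0.1,-0.1,15.8,0,0,0,0.5]
    - [0.1,-0.1,15.8,0,0,0,0.3]
    - [0.1,-0.1,15.8,0,0,0,0.3]
    - [0.1,-0.1,15.8,0,0,0,0.3]
    - [0.1,-0.1,15.8,0,0,0,0.3]
    - [0.1,-0.1,15.8,0,0,0,0.3]
    - [0.1,-0.1,15.8,0,0,0,0.3]
    - [0.1,-0.1,15.8,0,0,0,0.3]
    - [0.1,-0.1,15.8,0,0,0,0.3]

```text
time: 15.85
tool_pos: [0.4665, 0.0054, 0.0436]
tool_rot: [3.14, 0.0, 1.688]
contact_force: [-0.3, 1.0, 6.7]
opening: 0.0356
grip_force: 25.0
```

Request:
play_rows:
  rows:
    - [0,0,-1,0,0,0,0.3]
    - [0,0,-3,0,0,0,0.3]
    - [0,0,-6,0,0,0,0.3]
    - [0,0,-9,0,0,0,0.3]
    - [0,0,-12,0,0,0,0.3]
    - [-0.6,0.7,-13,0,0,0,0.3]
    - [-2,2.2,-13,0,0,0,0.3]
    - [-4.5,5,-13,0,0,0,0.3]
    - [-7,7.8,-13,0,0,0,0.3]
    - [-9.5,10.6,-13,0,0,0,0.3]
    - [-12,13.4,-13,0,0,0,0.3]
    - [-13.1,14.6,-13,0,0,0,0.3]
    - [-13.1,14.6,-13,0,0,0,0.3]
    - [-13.1,14.6,-13,0,0,0,0.3]
    - [-13.1,14.6,-13,0,0,0,0.3]
    - [-13.1,14.6,-11,0,0,0,0.3]
    - [-13.1,14.6,-8,0,0,0,0.3]
    - [-13.1,14.6,-5,0,0,0,0.3]
    - [-13.1,14.6,-3,0,0,0,0.3]
    - [-13.1,14.6,-2,0,0,0,0.3]

```text
time: 17.85
tool_pos: [0.6246, -0.1065, 0.0614]
tool_rot: [-3.138, -0.001, 1.689]
contact_force: [0.0, 0.2, -4.6]
opening: 0.0354
grip_force: 25.0
```

Request:
play_rows:
  rows:
    - [0,0,0,0,0,0,0.3]
    - [0,0,0,0,0,0,0.3]
    - [0,0,0,0,0,0,0.3]

```text
time: 18.15
tool_pos: [0.6271, -0.1078, 0.0648]
tool_rot: [3.139, 0.001, 1.688]
contact_force: [-0.8, -0.8, -3.5]
opening: 0.0356
grip_force: 25.0
```

```bash
python3 w.py green w6
```

```text
t 18.15 [ 0.6271 -0.1078  0.0648] [3.139e+00 1.000e-03 1.688e+00]
green [317.2 203.7] 4414 med [ 0.6219 -0.0901  0.008 ]
green [320.2 278.2] 932 med [ 0.6261 -0.0952  0.0907]
   nose 1556 [ 0.6261 -0.0953  0.0898] circle mm [ 627.3 -104.4] 18.0
```

View pics/w6.png

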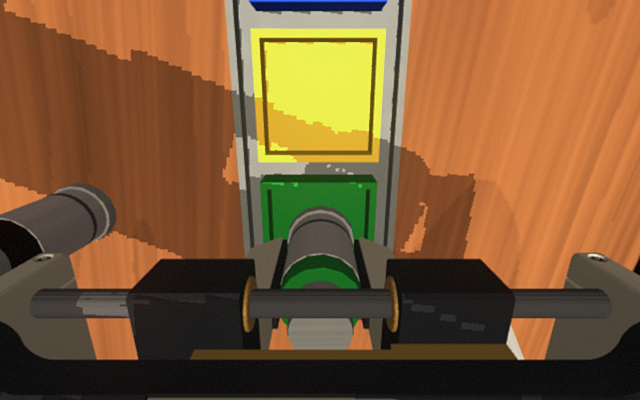

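Green is over its own bin (bin edges at columns 260–377, holder at 320). Lowering.

Request:
play_rows:
  rows:
    - [0,0,0.4,0,0,0,0.3]
    - [0,0,0.8,0,0,0,0.3]
    - [0,0,1.0,0,0,0,0.3]
    - [0,0,1.1,0,0,0,0.3]
    - [0,0,1.1,0,0,0,0.3]
    - [0,0,1.15,0,0,0,0.3]
    - [0,0,1.15,0,0,0,0.3]

```text
time: 18.9
tool_pos: [0.6264, -0.1077, 0.0518]
tool_rot: [3.141, 0.0, 1.688]
contact_force: [0.1, -0.3, -3.6]
opening: 0.0354
grip_force: 25.0
```

Request:
play_rows:
  rows:
    - [0,0,0.05,0,0,0,0.3]
    - [0,0,0.1,0,0,0,0.3]
    - [0,0,0.1,0,0,0,0.3]

```text
time: 19.2
tool_pos: [0.6265, -0.1077, 0.0517]
tool_rot: [3.141, 0.0, 1.688]
contact_force: [-2.1, 0.6, 5.4]
opening: 0.036
grip_force: 25.0
```

Request:
play_rows:
  rows:
    - [0,0,0,0,0,0,0.6]
    - [0,0,0,0,0,0,0.7]
    - [0,0,0,0,0,0,0.8]
    - [0,0,0,0,0,0,0.8]
    - [0,0,-2,0,0,0,0.8]
    - [0,0,-5,0,0,0,0.9]
    - [0,0,-9,0,0,0,1]
    - [0,0,-13,0,0,0,1]
    - [2,-0.6,-15,0,0,0,1]
    - [6,-1.9,-15,0,0,0,1]
    - [10.5,-3.3,-15,0,0,0,1]
    - [15,-4.8,-15,0,0,0,1]
    - [19.5,-6.2,-15,0,0,0,1]
    - [24,-7.6,-15,0,0,0,1]
    - [28.5,-9,-15,0,0,0,1]
    - [33,-10.5,-15,0,0,0,1]
    - [37.5,-11.9,-15,0,0,0,1]
    - [41.5,-13.1,-15,0,0,0,1]
    - [44.5,-14.1,-15,0,0,0,1]
    - [45.4,-14.4,-15,0,0,0,1]

```text
time: 21.2
tool_pos: [0.4287, 0.329, 0.2006]
tool_rot: [-3.142, -0.001, 1.691]
contact_force: [1.1, -0.3, 0.2]
opening: 0.0918
grip_force: 0.0
```

Request:
play_rows:
  rows:
    - [0,0,0,0,0,0,1]
    - [0,0,0,0,0,0,1]
    - [0,0,0,0,0,0,1]

```text
time: 21.5
tool_pos: [0.431, 0.3252, 0.2005]
tool_rot: [3.142, 0.0, 1.686]
contact_force: [-0.6, 0.0, -0.0]
opening: 0.0913
grip_force: 0.0
```

```bash
python3 w.py yellow w7
```

```text
t 21.5 [0.431  0.3252 0.2005] [3.142 0.    1.686]
```

```bash
python3 - <<'E'
import cv2
h=cv2.cvtColor(cv2.imread("pics/w7.png"),cv2.COLOR_BGR2HSV)
for r in range(165,215,5): print(r,[tuple(map(int,h[r,c])) for c in (300,310,319,328,338)])
E
```

```text
165 [(10, 181, 110), (9, 64, 80), (15, 61, 84), (11, 65, 82), (11, 176, 122)]
170 [(12, 88, 104), (16, 115, 115), (20, 208, 103), (12, 56, 91), (11, 179, 120)]
175 [(13, 100, 94), (21, 202, 208), (21, 201, 209), (21, 204, 199), (12, 175, 121)]
180 [(16, 121, 110), (21, 205, 197), (19, 36, 99), (21, 203, 210), (12, 180, 119)]
185 [(21, 203, 209), (18, 45, 126), (18, 48, 127), (15, 31, 117), (15, 185, 123)]
190 [(21, 201, 207), (20, 42, 127), (15, 62, 41), (20, 43, 125), (19, 199, 169)]
195 [(21, 204, 206), (18, 49, 119), (15, 53, 58), (19, 45, 124), (16, 193, 145)]
200 [(18, 194, 143), (19, 43, 126), (8, 48, 59), (17, 39, 123), (10, 173, 112)]
205 [(12, 178, 122), (21, 189, 192), (19, 37, 132), (21, 204, 206), (11, 175, 112)]
210 [(12, 176, 123), (11, 179, 120), (19, 202, 167), (11, 176, 122), (12, 181, 107)]
```

View pics/w7.png

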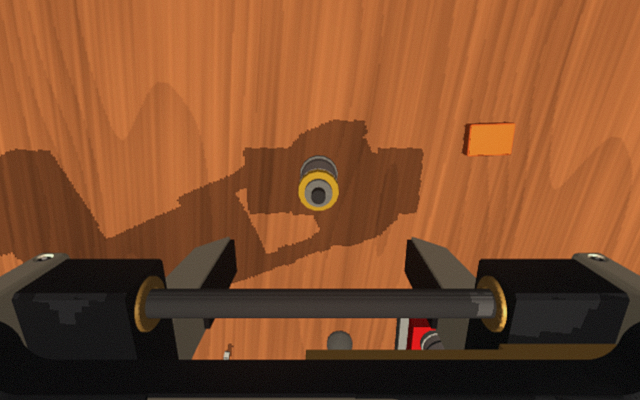

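The wrist view shows the yellow ring at (319,190). It looks warmer in the gripper's shadow, so I'll widen the hue range.

```bash
sed -i 's/(22,35)/(19,35)/' h.py; python3 w.py yellow w8
```

```text
t 21.55 [0.431  0.3252 0.2005] [-3.142  0.     1.686]
yellow [318.2 187.3] 684 med [0.429  0.3327 0.0694]
   nose 190 [0.4295 0.3279 0.0848] circle mm [429.4 327.1] 6.2
   ringtop 639 [0.4292 0.3304 0.0693] circle mm [429.6 327.4] 17.8
```

Request:
play_rows:
  rows:
    - [0.2,-0.1,4,0,0,0,1]
    - [0.2,-0.1,8,0,0,0,1]
    - [0.2,-0.1,12,0,0,0,1]
    - [0.2,-0.1,14.5,0,0,0,0.9]
    - [0.2,-0.1,15.7,0,0,0,0.7]
    - [0.2,-0.1,15.75,0,0,0,0.5]
    - [0.2,-0.1,15.75,0,0,0,0.3]
    - [0.2,-0.1,15.75,0,0,0,0.3]
    - [0.2,-0.1,15.75,0,0,0,0.3]
    - [0.2,-0.1,15.75,0,0,0,0.3]
    - [0.2,-0.1,15.75,0,0,0,0.3]
    - [0.2,-0.1,15.75,0,0,0,0.3]
    - [0.2,-0.1,15.75,0,0,0,0.3]
    - [0.2,-0.1,15.75,0,0,0,0.3]

```text
time: 23.0
tool_pos: [0.4292, 0.3285, 0.0437]
tool_rot: [3.141, -0.0, 1.688]
contact_force: [-1.4, -1.5, 6.2]
opening: 0.0356
grip_force: 25.0
```

Request:
play_rows:
  rows:
    - [0,0,-1,0,0,0,0.3]
    - [0,0,-3,0,0,0,0.3]
    - [0,0,-6,0,0,0,0.3]
    - [0,0,-9,0,0,0,0.3]
    - [0,0,-12,0,0,0,0.3]
    - [-0.8,0.3,-13.5,0,0,0,0.3]
    - [-3,1.2,-13.5,0,0,0,0.3]
    - [-6.5,2.5,-13.5,0,0,0,0.3]
    - [-10,3.9,-13.5,0,0,0,0.3]
    - [-13.5,5.2,-13.5,0,0,0,0.3]
    - [-17,6.5,-13.5,0,0,0,0.3]
    - [-20.5,7.9,-13.5,0,0,0,0.3]
    - [-24,9.2,-13.5,0,0,0,0.3]
    - [-27.5,10.6,-13.5,0,0,0,0.3]
    - [-31,11.9,-13.5,0,0,0,0.3]
    - [-34.5,13.3,-13.5,0,0,0,0.3]
    - [-36.8,14.2,-13.5,0,0,0,0.3]
    - [-37.6,14.5,-13.5,0,0,0,0.3]
    - [-37.6,14.5,-13.5,0,0,0,0.3]
    - [-37.6,14.5,-13.5,0,0,0,0.3]

```text
time: 25.0
tool_pos: [0.6162, -0.0271, 0.1779]
tool_rot: [-3.14, -0.001, 1.688]
contact_force: [-0.9, 0.6, -3.8]
opening: 0.0361
grip_force: 25.0
```

Request:
play_rows:
  rows:
    - [0,0,0,0,0,0,0.3]
    - [0,0,2,0,0,0,0.3]
    - [0,0,5,0,0,0,0.3]
    - [0,0,8,0,0,0,0.3]
    - [0,0,10,0,0,0,0.3]
    - [0,0,11.2,0,0,0,0.3]
    - [0,0,11.5,0,0,0,0.3]
    - [0,0,11.5,0,0,0,0.3]
    - [0,0,11.5,0,0,0,0.3]

```text
time: 25.9
tool_pos: [0.6178, -0.0281, 0.0644]
tool_rot: [3.139, 0.001, 1.688]
contact_force: [0.0, -0.4, -3.7]
opening: 0.0358
grip_force: 25.0
```

```bash
python3 w.py yellow w9
```

```text
t 25.9 [ 0.6178 -0.0281  0.0644] [3.139e+00 1.000e-03 1.688e+00]
yellow [317.9 201.7] 5836 med [ 0.6135 -0.0093  0.0084]
yellow [320.2 274.5] 1775 med [ 0.6166 -0.0151  0.0895]
   nose 2054 [ 0.6169 -0.0159  0.087 ] circle mm [617.8 -22.5] 18.4
yellow [290.6 326.7] 146 med [ 0.6065 -0.0407  0.0901]
   nose 145 [ 0.6068 -0.0404  0.0903] circle mm [607.4 -41.9] 7.6
yellow [350.1 326.7] 143 med [ 0.6328 -0.0372  0.0902]
   nose 143 [ 0.6327 -0.0371  0.0904] circle mm [632.  -38.1] 7.2
```

View pics/w9.png

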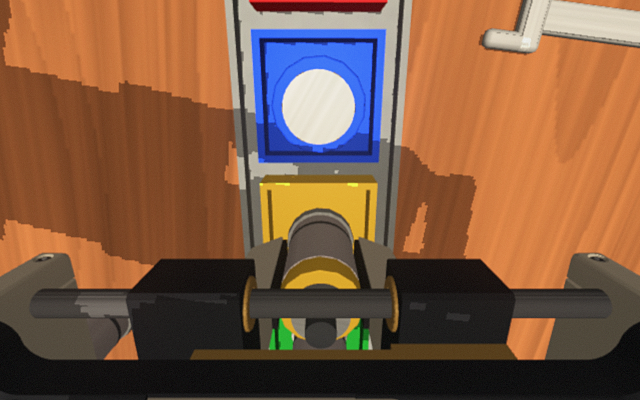

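Blue stands centred in its bin at (318,107). Yellow is over the yellow bin (columns 260–377). Lowering.

Request:
play_rows:
  rows:
    - [0,0,0.4,0,0,0,0.3]
    - [0,0,0.8,0,0,0,0.3]
    - [0,0,1.0,0,0,0,0.3]
    - [0,0,1.05,0,0,0,0.3]
    - [0,0,1.1,0,0,0,0.3]
    - [0,0,1.1,0,0,0,0.3]

```text
time: 26.55
tool_pos: [0.617, -0.0282, 0.0521]
tool_rot: [3.142, 0.0, 1.688]
contact_force: [-0.8, 0.2, -2.1]
opening: 0.0354
grip_force: 25.0
```

Request:
play_rows:
  rows:
    - [0,0,0.05,0,0,0,0.3]
    - [0,0,0.1,0,0,0,0.3]
    - [0,0,0.1,0,0,0,0.3]

```text
time: 26.85
tool_pos: [0.6171, -0.0283, 0.0518]
tool_rot: [3.141, 0.0, 1.688]
contact_force: [-2.7, 0.2, 2.6]
opening: 0.0357
grip_force: 25.0
```

Contact. Release, lift and back off toward the base so the cameras see the bins.

Request:
play_rows:
  rows:
    - [0,0,0,0,0,0,0.6]
    - [0,0,0,0,0,0,0.7]
    - [0,0,0,0,0,0,0.8]
    - [0,0,0,0,0,0,0.8]
    - [0,0,-2,0,0,0,0.8]
    - [0,0,-5,0,0,0,0.9]
    - [0,0,-9,0,0,0,1]
    - [0,0,-13,0,0,0,1]
    - [0,-2,-16,0,0,0,1]
    - [0,-6,-18,0,0,0,1]
    - [0,-10,-20,0,0,0,1]
    - [0,-14,-20,0,0,0,1]
    - [0,-18,-20,0,0,0,1]
    - [0,-20,-20,0,0,0,1]
    - [0,-20,-20,0,0,0,1]

```text
time: 28.35
tool_pos: [0.4163, -0.0515, 0.2516]
tool_rot: [3.141, 0.0, 1.687]
contact_force: [0.3, -0.7, 0.5]
opening: 0.092
grip_force: 0.0
```

```bash
python3 - <<'E'
from h import *
ims=[]
for n,(a,b,c,d) in(("top",(110,250,230,510)),("side",(90,270,210,450))):
    p,_=optics.read_camera(n); P=cloud(cam(n),_); q=p[a:b,c:d]; ims.append(cv2.resize(q,(600,int(600*(b-a)/(d-c))//1),interpolation=cv2.INTER_CUBIC))
    z=P[...,2]; m=((z>.066)&(z<.11)&(P[...,0]>.4)&(P[...,0]<.7)&(abs(P[...,1])<.45)).astype(np.uint8)
    k,l,st,ce=cv2.connectedComponentsWithStats(m)
    for i in range(1,k):
        if st[i,4]>30: print(n,np.round(ce[i]),st[i,4],np.round(np.nanmean(P[l==i],0),3),np.nanmax(z[l==i]).round(3))
ims=[i[:300] for i in ims]
cv2.imwrite("pics/end.png",np.vstack(ims)[:600,:,::-1])
E
```

```text
top [370. 145.] 202 [ 0.625 -0.108  0.086] 0.098
top [337. 149.] 196 [ 0.616 -0.031  0.082] 0.097
top [458. 152.] 191 [ 0.604 -0.309  0.076] 0.089
top [303. 154.] 193 [0.606 0.048 0.086] 0.098
top [269. 158.] 195 [0.598 0.128 0.083] 0.097
top [491. 160.] 197 [ 0.584 -0.383  0.076] 0.089
side [299. 156.] 154 [ 0.624 -0.1    0.083] 0.097
side [352. 174.] 135 [ 0.469 -0.112  0.078] 0.09
side [287. 177.] 149 [ 0.614 -0.022  0.08 ] 0.098
side [273. 198.] 184 [0.605 0.057 0.084] 0.099
side [259. 223.] 183 [0.595 0.137 0.081] 0.097
```

View pics/end.png

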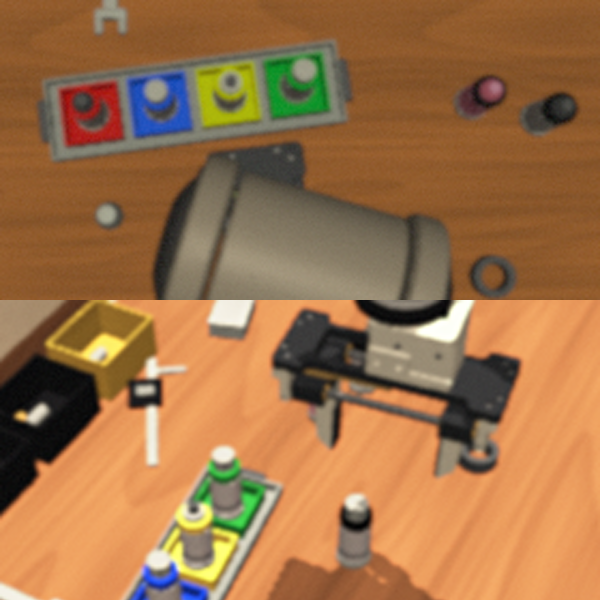

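The top and side views show all four holders upright in their own-coloured bins, with nose tops about 8 mm higher than on the table, so each foot is on its bin floor. The black and pink look-alikes have not moved. Handing in.

```bash
python3 -c "
from cell import robot
print(robot.hand_in())"
```

```text
the job is handed in; nothing more can be done
None
```

I put the red, blue, yellow and green holders upright in their own-coloured bins and handed the job in at about 28 s; the black-ringed and pink look-alikes stand where they were.

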